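# Space a tile joint and hold the tile up tight

### The job

Lift the lid of the wooden case open until it rests on its stop, take out the wooden spacer and stand it in the tile jig, in whichever of the two gaps beside the dark stop bar is wide enough for it, and let go of it. Then push on the outer end of the tile beside it until tile, spacer and stop bar are pressed flush together, firmly but gently, and finish while still holding the tile pressed like that. Leave the lid open, and do not shift the other tile or disturb the bottle, spool, small wooden block and brush standing around.

Things in the scene. Friction and masses are not known exactly. Their poses are not given: they have to be found in the camera images.
- jig: tile jig, fixed to the table: plywood base board 110 (x) x 250 (y) x 10 mm with two wooden guide rails along y, 9 mm high above the board, 160 mm long, centred, their inner faces 73 mm apart (15 mm wide each). Both ends of the channel are open: beyond y = +-80 mm there is only the flat board. Origin: centre of the underside; y runs along the channel, to the robot's left; board top at z = 10 mm.
- stop: dark wooden stop bar fixed across the jig's channel between the two tiles, 72 (x) x 24 (y) x 14 mm high, with a brass pin head on top. Origin: centre of its underside, on the board top. It stands either 9 mm to the -y or 9 mm to the +y side of the jig's middle, so that one of the gaps beside it is about 23 to 27 mm and the other about 5 to 9 mm; axes as the jig's. It cannot be moved.
- tile_left: white ceramic tile 70 x 70 x 14 mm, 150 g, lying loose on the board between the rails on the jig's +y side (the robot's left) of the stop bar. Origin: centre of its underside; axes along the jig's. Its outer end stands free of the rails and can be pushed along the channel.
- tile_right: white ceramic tile, the same, on the jig's -y side (the robot's right) of the stop bar.
- case: wooden case, fixed to the table, 140 (x) x 170 (y) x 70 mm high, walls and floor 6 mm, open at the top under its lid. Origin: centre of its underside; x points from its front to the hinge side.
- lid (a joint): angle of the case's lid, hinged on the case's rear (+x) top edge: 0 shut, 1.75 rad resting open on its stop (just past upright). It swings freely and falls shut if let go before about 1.6 rad. The lid is 8 mm thick, 150 g, and overhangs the case's front by 8 mm.
- lid_knob (a point): centre of the grip head of the brass knob on the lid: a disc of 28 mm diameter and 16 mm thickness, 35 mm off the lid's upper face, 20 mm from the lid's front edge; it moves with the lid; this point's z axis is the lid's outward normal.
- lid_hinge (a point): point on the lid's hinge axis, at its middle; the knob point lies 128 mm from it along the lid and 43 mm off it along the lid's normal; the axis runs along the case's y.
- spacer: light wooden spacer 18 mm thick (its y axis), 60 g, standing in the case: a foot 54 mm wide (its x axis) and 20 mm high, above it a grip tab 28 mm wide (x), 18 mm thick, from 20 to 56 mm height. Origin: centre of its underside. In the jig its 18 mm thickness goes along the channel and its 54 mm width across it.
- flux_bottle: bystander: small white bottle, 47 mm diameter, 94 mm high; origin under its centre.
- solder_spool: bystander: blue wire spool, 67 x 81 x 41 mm; origin near its underside's centre.
- beech_block: bystander: small drilled wooden block 24 x 36 x 17 mm; origin under its centre.
- nail_brush: bystander: wooden brush with white bristles, 40 x 105 x 30 mm; origin under its centre.
There are look-alikes about, which are no part of the job. What is shaped like the tile_left but orange or purple is not meant.

How it is judged:
By the outcome, as a careful person would: the job done as asked, in the order asked, and still so for the second after the job is handed in, while the arm keeps its last pose, push and grip.
It also fails if it takes over 64 s, if anything falls off the work surface, if the arm or the gripper's body presses on something with over 40 N, if the wrist force passes 120 N, or if a joint passes its speed limit or range.

### The arm

A 6-joint arm with a two-finger parallel gripper is mounted at the origin on a cart in front of the work surface, level with it; the furniture and walls round the work are solid. World frame = base frame: x ahead of the robot, y to its left, z up, the work surface at z = 0. Lengths are in mm, angles in rad, forces in N, time in s.
With the tool pointing down it reaches from about 325 to 900 mm from the base axis. Payload 6.1 kg.
Tool frame: the origin (TCP) lies on the front face of the gripper's body, between the roots of the fingers; the fingertips stand 73 mm ahead of it and the grasp point (between the pads) lies 54 mm ahead of it; z points along the fingers, y is the line along which they close (so a half turn about z gives the same grasp; the last joint's range is limited). The gripper opens to 85 mm and grips with 20 to 120 N. Pads are 22 mm wide; open, the fingers measure 114 mm over their backs; the gripper's body (76 mm by 85 mm) begins 54 mm behind the grasp point. The pads swing forward as they close: fully open they stand 13 mm farther back than shut.
Start: joints at [-1.437, 0.22, 1.526, -0, 1.395, -0.126], TCP at [160.548, -604.021, 303.9] pointing down, gripper open.
Joint ranges: [-2.98, 2.98], [-0.91, 2.08], [0.09, 2.57], [-1.24, 4.39], [0.2, 2.65], [-2.68, 2.68]. Speed limits (rad/s): [2.57, 2.57, 3.01, 3.14, 3.14, 3.14].

### API

Orientations are given as a rotation vector (axis times angle).
In Python, from cell import manip gives the robot as it stands. Calls block until the motion is done:
- manip.move_to(position, orientation): joint-space move of the TCP to a pose.
- manip.move_linear(position, speed=150, attitude=None): straight line of the TCP; attitude=None keeps the orientation; speed is the mean speed in mm/s.
- manip.goto_joints(angles): joint-space move.
- manip.gripper_to(opening): opening from 0.0 (shut) to 1.0 (fully open); the grip force is fixed at half the most; returns when the fingers have stopped.
- manip.pause(seconds).
- manip.solve_ik(position, orientation): joint angles nearest the present ones, or None.
- manip.get_state(): the state.
- manip.camera(name): name is "side" or "top"; returns the picture (420x560x3 uint8, red, green, blue); there is no depth.
- manip.calibration(name): a dict with "camera_matrix" (3x3 intrinsics, pixels), "camera_from_world" (4x4, takes a point from world to camera coordinates). Camera axes: x right, y down, z forward; pixel columns grow to the right and rows downward; lengths in mm; the calibration is good to about 2 mm. A picture is of the moment at which its call begins. calibration takes no time and is no camera call.
A pose or a line that the arm cannot do raises manip.Unreachable and nothing moves.
- manip.job_done(): hands the job in; it is judged then, once.
The state is a dict: "time_s": time; "qpos": joint angles; "qd": joint speeds; "joint_efforts": joint torques, N m; "ee_pos": TCP position; "tcp_rot": TCP orientation; "contact_force": force on the tool from outside, world axes, zero at the start; "wrist_torque": the same for the moment, N m; "width": opening from 0.0 (shut) to 1.0 (fully open); "grasp_force": force on a finger pad.
Only numpy, scipy, OpenCV 4.12 (cv2) and the standard library are available. Lean on these libraries where they do the work, as an engineer would, in place of code of your own. Each camera call takes 0.05 s, during which the arm holds its last target. There are 200 camera calls.

## Working session

There is one attempt and no reset: what is moved stays moved. The work goes in short steps, each a Python script; the robot and the scene stay as the last script left them, time stands still between calls to the robot, and variables do not carry over. Pictures are saved under pics/ and viewed, at most 10 in all, crops included, and the job is handed in when it is done.

```bash
ls; mkdir -p pics; python3 - <<'E'
from cell import manip
import cv2
for n in("top","side"):
    cv2.imwrite(f"pics/{n}0.png",manip.camera(n)[:,:,::-1])
    c=manip.calibration(n);print(c)
s=manip.get_state();print(s)
E
```

```text
pics
{'camera_matrix': array([[418.13697278,   0.        , 279.69024278],
       [  0.        , 418.13697278, 210.61460153],
       [  0.        ,   0.        ,   1.        ]]), 'camera_from_world': array([[ 1.25956404e-01, -9.92035504e-01,  7.37102724e-04,
        -9.39142464e+01],
       [-9.66905499e-01, -1.22931820e-01, -2.23565478e-01,
         5.60701522e+02],
       [ 2.21875505e-01,  2.74467949e-02, -9.74688634e-01,
         1.00322659e+03],
       [ 0.00000000e+00,  0.00000000e+00,  0.00000000e+00,
         1.00000000e+00]])}
{'camera_matrix': array([[479.45347368,   0.        , 279.16904834],
       [  0.        , 479.45347368, 209.64941021],
       [  0.        ,   0.        ,   1.        ]]), 'camera_from_world': array([[-9.99991134e-01,  4.19600547e-03,  3.55383939e-04,
         5.43110478e+02],
       [ 2.57123555e-03,  6.75246845e-01, -7.37587342e-01,
         1.02023136e+02],
       [-3.33489240e-03, -7.37579889e-01, -6.75251646e-01,
         1.37879740e+03],
       [ 0.00000000e+00,  0.00000000e+00,  0.00000000e+00,
         1.00000000e+00]])}
{'time_s': 0.1, 'qpos': array([-1.43708235e+00,  2.21150682e-01,  1.52751130e+00,  1.52302732e-06,
        1.39473246e+00, -1.26086222e-01]), 'qd': array([ 0.00028874, -0.00161119, -0.00420898, -0.00112141, -0.00093433,
        0.00079987]), 'joint_efforts': array([ 2.04422569e-03, -4.98243856e+01, -3.90545797e+01, -2.13781054e-04,
        5.71362732e-03, -2.12718965e-05]), 'ee_pos': array([ 160.50166572, -603.59329615,  302.89869454]), 'tcp_rot': array([-3.11333768e+00, -4.06712661e-01,  8.43435753e-06]), 'contact_force': array([ 0.59470107, -0.05083078,  0.29225206]), 'wrist_torque': array([-0.02318125,  0.02885127, -0.01458992]), 'grasp_force': 0.0, 'width': 1.0029668463953836}
```

View pics/top0.png

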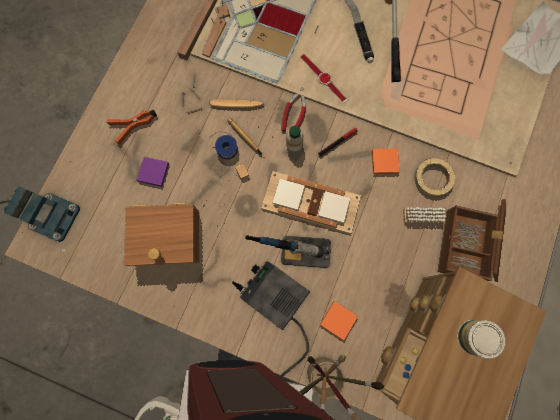

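View pics/side0.png

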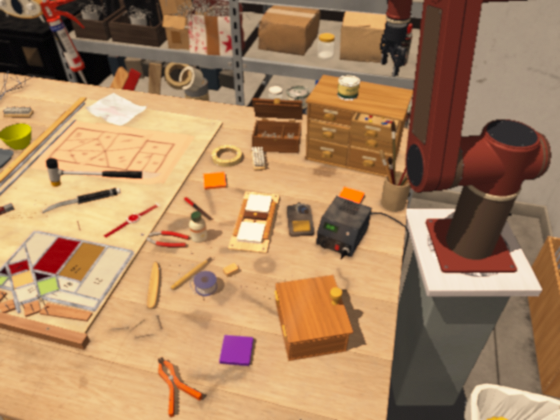

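Top view: the case with its lid is at about (163,235) with the knob at (153,254), and the jig is at (313,203). The bottle is at (295,138), the spool at (227,148), the block at (242,172) and the brush at (425,214). A soldering stand sits just robot-side of the jig at (305,250).

```bash
cat > h.py <<'E'
import numpy as np, cv2
from cell import manip
from scipy.spatial.transform import Rotation as R
def ray(cam,uv,z):
    c=manip.calibration(cam);T=c["camera_from_world"];K=c["camera_matrix"]
    d=T[:3,:3].T@np.linalg.solve(K,[uv[0],uv[1],1.]);o=-T[:3,:3].T@T[:3,3]
    return (o+d*(z-o[2])/d[2])
def proj(cam,p):
    c=manip.calibration(cam);T=c["camera_from_world"];K=c["camera_matrix"]
    q=K@(T[:3,:3]@np.array(p,float)+T[:3,3]);return q[:2]/q[2]
def tri(uvt,uvs):
    A=[];b=[]
    for n,uv in(("top",uvt),("side",uvs)):
        c=manip.calibration(n);P=c["camera_matrix"]@c["camera_from_world"][:3]
        for i in(0,1):
            r=uv[i]*P[2]-P[i];A.append(r[:3]);b.append(-r[3])
    return np.linalg.lstsq(np.array(A),np.array(b),rcond=None)[0]
E
python3 - <<'E'
from h import *
t=cv2.imread("pics/top0.png");s=cv2.imread("pics/side0.png")
for n,im in(("top",t),("side",s)):
    m=((im.min(2)>185)).astype(np.uint8)
    cs,_=cv2.findContours(m,0,2)
    for c in cs:
        if 100<cv2.contourArea(c)<1500:
            r=cv2.minAreaRect(c); print(n,cv2.contourArea(c),r,ray(n,r[0],24).round(1))
            if n=="top":print([ray(n,p,24)[:2].round(0).tolist() for p in cv2.boxPoints(r)])
a=cv2.resize(t[165:240,255:370],None,fx=5,fy=5,interpolation=2)
b=cv2.resize(t[190:300,110:215],None,fx=5,fy=5,interpolation=2)
cv2.imwrite("pics/j.png",a);cv2.imwrite("pics/c.png",b)
E
```

```text
top 116.5 ((281.3216552734375, 186.12974548339844), (12.645691871643066, 24.629690170288086), 53.97262191772461) [644.5 -17.2  24. ]
[[634.0, 18.0], [681.0, -30.0], [655.0, -53.0], [608.0, -5.0]]
side 433.0 ((512.902099609375, 395.79840087890625), (32.72526931762695, 88.81887817382812), 79.63367462158203) [ 47.1 462.3  24. ]
side 364.0 ((250.28379821777344, 230.79730224609375), (24.166650772094727, 18.248287200927734), 9.462322235107422) [626.6 -36.6  24. ]
side 299.0 ((258.1237487792969, 202.26239013671875), (23.184368133544922, 15.224069595336914), 5.710592269897461) [ 607.4 -160.9   24. ]
side 956.5 ((115.66549682617188, 109.51675415039062), (52.28661346435547, 28.166584014892578), 22.47943687438965) [1182.6 -712.    24. ]
```

View pics/j.png

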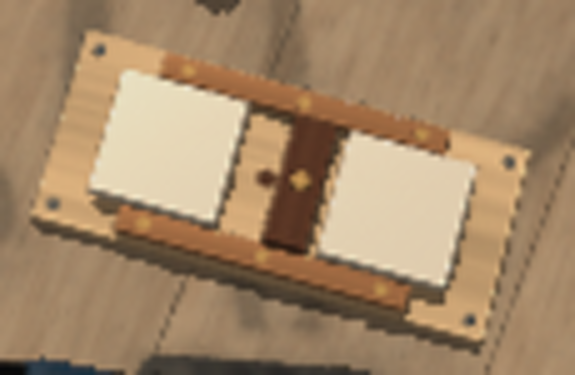

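View pics/c.png

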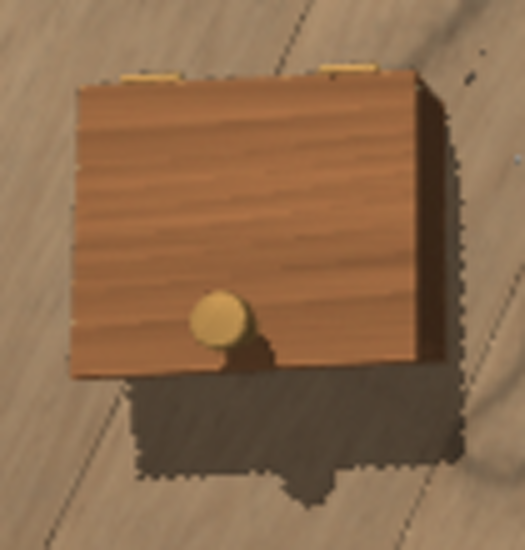

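Jig crop: the wide gap is on the left, between the left tile and the stop bar. Tile and board corners read clearly. Case crop: the lid's top corners are at about (78,88), (416,70), (416,360) and (70,377), and the knob disc is at (219,319).

```bash
python3 - <<'E'
from h import *
def f(pts,off,z,n):
    P=np.array([ray("top",((u+.5)/5-.5+off[0],(v+.5)/5-.5+off[1]),z)[:2] for u,v in pts])
    print(n,P.round(0).tolist(),"c",P.mean(0).round(1));
    # left->right dir: (1-0)+(2-3)
    d=P[1]-P[0]+P[2]-P[3];e=P[0]-P[3]+P[1]-P[2]
    print("  yaw(from y dir)",np.arctan2(d[0],-d[1]).round(3),"yaw x",np.arctan2(e[1],e[0]).round(3),"len",np.linalg.norm(d)/2,np.linalg.norm(e)/2)
J=(255,165);C=(110,190)
f([(86,30),(528,152),(483,342),(35,215)],J,10,"board")
f([(125,70),(247,102),(215,222),(92,188)],J,24,"tl")
f([(352,132),(475,165),(443,287),(318,253)],J,24,"tr")
f([(300,118),(345,130),(308,252),(265,240)],J,24,"stop")
f([(78,88),(416,70),(416,360),(70,377)],C,78,"lid")
f([(219,319)]*4,C,121,"knob")
t=cv2.imread("pics/top0.png");s=cv2.imread("pics/side0.png")
# side check
for n,im in(("top",t),("side",s)):
    h=cv2.cvtColor(im,cv2.COLOR_BGR2HSV);m=cv2.inRange(h,(18,120,120),(30,255,255))
    for c in cv2.findContours(m,0,2)[0]:
        if cv2.contourArea(c)>25:print(n,cv2.contourArea(c),cv2.minAreaRect(c))
E
```

```text
board [[689.0, 15.0], [651.0, -232.0], [544.0, -217.0], [582.0, 28.0]] c [ 616.5 -101.3]
  yaw(from y dir) -0.156 yaw x -0.133 len 248.63136206160468 107.86269678655559
tl [[665.0, -10.0], [655.0, -77.0], [587.0, -68.0], [598.0, -1.0]] c [626.3 -39. ]
  yaw(from y dir) -0.146 yaw x -0.136 len 67.90320135249057 68.21882513752243
tr [[646.0, -135.0], [636.0, -202.0], [568.0, -191.0], [578.0, -124.0]] c [ 606.7 -162.9]
  yaw(from y dir) -0.147 yaw x -0.159 len 67.8147363522163 69.12851912126615
stop [[650.0, -106.0], [646.0, -131.0], [577.0, -119.0], [581.0, -95.0]] c [ 613.7 -112.9]
  yaw(from y dir) -0.149 yaw x -0.17 len 24.212758625307433 70.0161369290576
lid [[524.0, 364.0], [555.0, 197.0], [411.0, 172.0], [382.0, 338.0]] c [468.  267.8]
  yaw(from y dir) 0.178 yaw x 0.177 len 169.455438380355 145.8149185973172
knob [[415.0, 258.0], [415.0, 258.0], [415.0, 258.0], [415.0, 258.0]] c [415.  257.8]
  yaw(from y dir) 3.142 yaw x 0.0 len 0.0 0.0
top 26.5 ((402.5, 359.5), (5.0, 7.0), 90.0)
top 25.5 ((415.2647705078125, 350.9411926269531), (6.305926322937012, 5.5783185958862305), 14.03624
[... 586 characters left out ...]
25), (5.813776969909668, 12.521980285644531), 63.43495178222656)
side 44.5 ((244.6899871826172, 246.16998291015625), (27.71858787536621, 6.363961219787598), 8.13010311126709)
side 68.0 ((301.887939453125, 227.4051971435547), (7.7470808029174805, 14.70632266998291), 66.80140686035156)
side 224.0 ((226.0, 155.0), (20.0, 30.0), 90.0)
side 916.0 ((22.687332153320312, 132.6954803466797), (35.40750503540039, 95.45286560058594), 46.2188720703125)
side 45.5 ((76.00000762939453, 102.50000762939453), (3.5355336666107178, 17.677669525146484), 45.0)
side 128.0 ((347.5534362792969, 89.74246215820312), (20.204164505004883, 9.631001472473145), 6.009006023406982)
side 92.0 ((326.0, 37.0), (8.0, 14.0), 90.0)
```

```bash
cat >> h.py <<'E'
CY=0.177; U=np.array([np.cos(CY),np.sin(CY),0]);V=np.array([-np.sin(CY),np.cos(CY),0]);Z=np.array([0,0,1.])
H=np.array([540.8,281.1,70.])
def rv(tz,ty):
    tz=tz/np.linalg.norm(tz);ty=ty/np.linalg.norm(ty);return R.from_matrix(np.c_[np.cross(ty,tz),ty,tz]).as_rotvec()
def nrm(a): return Z*np.cos(a)+U*np.sin(a)
def knob(th): return H+128*(-U*np.cos(th)+Z*np.sin(th))+43*nrm(th)
def lidpose(th,phi,back=0,s=-1,g=54):
    n=nrm(phi);return knob(th)+(g+back)*n, rv(-n,s*V)
E
python3 - <<'E'
from h import *
print("jar",tri((485,332),(348,78)),"iron",tri((252,238),(293,210)),"knob",tri((153.3,253.5),(336,293)))
print(proj("side",knob(0)),proj("top",knob(0)))
for s in(-1,1):
  for th,ph,b in[(0,0,120),(0,0,0),(.5,.1,0),(1,.2,0),(1.5,.4,0),(1.72,.5,0),(1.72,.5,100),(1.72,.3,0),(1.72,0,0)]:
    p,r=lidpose(th,ph,b,s);q=manip.solve_ik(p,r);print(s,th,ph,p.round(),None if q is None else np.round(q,2))
E
```

```text
jar [ 329.84847205 -433.32766958  300.08840553] iron [493.29105343  26.62293429 159.15044254] knob [413.90917169 259.57608854 116.62939475]
[335.05895578 293.56045595] [154.07138237 253.84389559]
-1 0 0 [415. 259. 287.] [ 0.4  -0.1   1.89 -0.    1.35  1.79]
-1 0 0 [415. 259. 167.] [ 0.4   0.04  2.   -0.    1.1   1.79]
-1 0.5 0.1 [456. 266. 223.] [0.37 0.12 1.8  0.02 1.32 1.76]
-1 1 0.2 [519. 277. 254.] [0.34 0.29 1.55 0.03 1.5  1.73]
-1 1.5 0.4 [595. 291. 250.] [0.31 0.59 1.18 0.05 1.77 1.71]
-1 1.72 0.5 [627. 296. 238.] [0.3  0.75 0.99 0.06 1.89 1.7 ]
-1 1.72 0.5 [674. 305. 325.] [0.3  0.85 0.68 0.07 2.11 1.71]
-1 1.72 0.3 [617. 295. 242.] [0.31 0.59 1.19 0.04 1.66 1.71]
-1 1.72 0 [601. 292. 244.] [ 0.33  0.37  1.46 -0.    1.31  1.73]
1 0 0 [415. 259. 287.] [ 0.4  -0.1   1.89  0.    1.35 -1.35]
1 0 0 [415. 259. 167.] [ 0.4   0.04  2.    0.    1.1  -1.35]
1 0.5 0.1 [456. 266. 223.] [ 0.37  0.12  1.8   0.02  1.32 -1.38]
1 1 0.2 [519. 277. 254.] [ 0.34  0.29  1.55  0.03  1.5  -1.41]
1 1.5 0.4 [595. 291. 250.] [ 0.31  0.59  1.18  0.05  1.77 -1.43]
1 1.72 0.5 [627. 296. 238.] [ 0.3   0.75  0.99  0.06  1.89 -1.44]
1 1.72 0.5 [674. 305. 325.] [ 0.3   0.85  0.68  0.07  2.11 -1.43]
1 1.72 0.3 [617. 295. 242.] [ 0.31  0.59  1.19  0.04  1.66 -1.44]
1 1.72 0 [601. 292. 244.] [ 0.33  0.37  1.46  0.    1.31 -1.41]
```

```bash
python3 - <<'E'
from h import *
manip.move_linear([160.5,-603.6,440],speed=250)
p,r=lidpose(0,0,110,1);p[2]=420
manip.move_to(p,r)
p,r=lidpose(0,0,0,1)
manip.move_linear(p+[0,0,60],speed=300)
manip.move_linear(p,speed=80)
s=manip.get_state();print(s["time_s"],s["ee_pos"],p,s["contact_force"])
manip.gripper_to(0)
s=manip.get_state();print(s["time_s"],s["width"],s["grasp_force"],s["contact_force"])
E
```

```text
5.6333 [415.15664477 258.70226295 167.43244672] [414.79982676 258.56211313 167.        ] [-0.68163235  0.71256013 -0.26318914]
6.2167 0.30112071022470777 58.89360232511535 [-2.63263523 -2.8570448   5.64659053]
```

```bash
python3 - <<'E'
from h import *
for th in np.linspace(.12,1.70,14):
    p,r=lidpose(th,.3*th,0,1)
    manip.move_linear(p,speed=90,attitude=r)
    s=manip.get_state();f=s["contact_force"];print(round(th,2),round(s["time_s"],2),f.round(1),s["wrist_torque"].round(1),round(s["width"],2))
    if np.linalg.norm(f)>60:print("stop");break
cv2.imwrite("pics/lid1.png",np.hstack([manip.camera(n)[:,:,::-1][a:a+210,b:b+220] for n,a,b in(("top",130,70),("side",180,200))]))
E
```

```text
0.12 6.56 [ 1.1 -2.3 -3.3] [-0.5  0.1  0. ] 0.3
0.24 6.9 [-0.7 -4.1 -2.2] [-0.6  0.2  0.1] 0.3
0.36 7.24 [-2.2 -5.  -0.8] [-0.7  0.5  0.1] 0.3
0.48 7.58 [-3.  -5.8  0. ] [-0.8  0.6  0.1] 0.3
0.61 7.93 [-1.8 -4.3  0.4] [-0.8  0.6  0.1] 0.3
0.73 8.28 [-2.6 -5.8  1.5] [-0.9  0.5  0.2] 0.3
0.85 8.63 [-1.6 -4.5  1.2] [-0.9  0.4  0.2] 0.3
0.97 8.98 [-1.5 -6.   1.3] [-0.9  0.4  0.3] 0.3
1.09 9.33 [-0.8 -5.9  1.3] [-0.9  0.4  0.4] 0.3
1.21 9.68 [-1.7 -6.3  1. ] [-1.   0.3  0.4] 0.31
1.34 10.03 [-1.2 -6.   0.6] [-0.9  0.3  0.5] 0.3
1.46 10.38 [-1.  -6.7  0.8] [-0.9  0.2  0.4] 0.3
1.58 10.73 [-0.7 -6.2  1.2] [-0.9  0.3  0.5] 0.3
1.7 11.08 [-0.2 -6.1  0.1] [-0.9  0.2  0.5] 0.3
```

View pics/lid1.png

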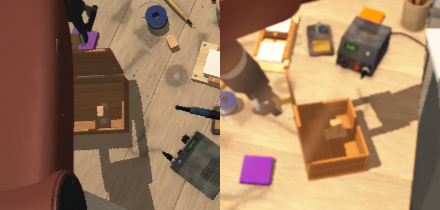

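The lid is up (about 1.7 rad) with the spacer visible in the case at about (103,110) in the left panel. Next I release it, retreat and look.

```bash
python3 - <<'E'
from h import *
p,r=lidpose(1.745,.51,0,1)
manip.move_linear(p,speed=40,attitude=r)
print(manip.get_state()["contact_force"])
manip.gripper_to(0.75)
p,r=lidpose(1.745,.51,90,1)
manip.move_linear(p,speed=150)
p[2]=400
manip.move_to([560,-60,380],rv(-Z,V))
s=manip.get_state();print(s["time_s"],s["qpos"])
t=manip.camera("top")[:,:,::-1];d=manip.camera("side")[:,:,::-1]
cv2.imwrite("pics/t2.png",t);cv2.imwrite("pics/s2.png",d)
cv2.imwrite("pics/tc.png",np.hstack([cv2.resize(t[180:280,120:210],None,fx=4,fy=4,interpolation=2),cv2.resize(d[260:360,270:360],None,fx=4,fy=4,interpolation=2)]))
E
```

```text
[ 0.24596899 -6.07482632  1.26411331]
14.0917 [-2.45784075e-01  3.37375901e-02  1.58996466e+00  4.43077608e-04
  1.51824982e+00 -1.99412467e+00]
```

View pics/tc.png

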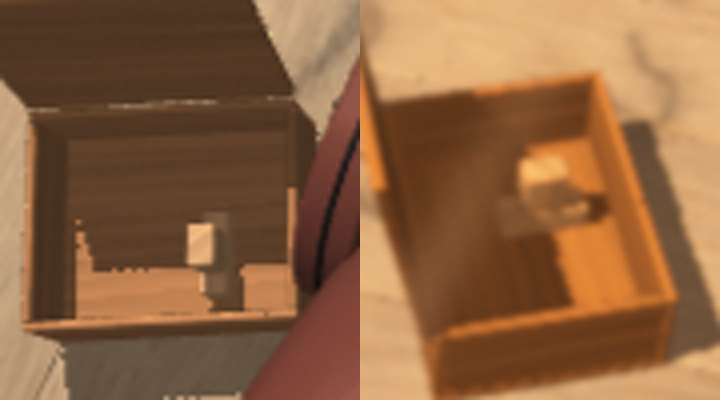

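The spacer's tab top is at about crop (200,245), with its wide axis roughly vertical in the top image, along the case's x. I'll measure it with a brightness mask.

```bash
python3 - <<'E'
from h import *
def o(u,v): return ((u+.5)/4-.5+120,(v+.5)/4-.5+180)
t=cv2.imread("pics/t2.png")
b=cv2.resize(t[180:280,120:210],None,fx=4,fy=4,interpolation=2)
g=b.min(2);roi=np.zeros_like(g);roi[205:285,170:235]=1
print(g[245,176:230:3],g[215:300:4,200])
for th in(95,110,125):
    m=((g>th)&(roi>0)).astype(np.uint8);c=max(cv2.findContours(m,0,2)[0],key=cv2.contourArea)
    r=cv2.minAreaRect(c);P=np.array([ray("top",o(*p),62)[:2] for p in cv2.boxPoints(r)])
    e=[P[1]-P[0],P[2]-P[1]];e=max(e,key=np.linalg.norm)
    print(th,P.mean(0).round(1),[np.linalg.norm(P[i+1]-P[i]).round(1) for i in(0,1)],np.arctan2(e[1],e[0]).round(3))
P=np.array([ray("top",o(*p),62)[:2] for p in[(188,224),(214,223),(213,265),(186,266)]]);print(P.mean(0),P.round(0).tolist())
A,B=ray("top",o(215,212),26),ray("top",o(213,295),26);print("foot dir",np.arctan2(*(A-B)[1::-1]),(A+B)/2)
q=(545-360+.5)/4-.5+270,(165+.5)/4-.5+260
print("side",ray("side",q,62),tri(o(200.5,244.5),q))
E
```

```text
[ 41  40  42  51  90 116 116 116 116 118 119 119  92  62  48  48  50  51] [ 45  42  72 130 130 126 117 116 117 120 124 125  98  54  66 102 110 109
 110  99  78  84]
95 [457.1 242.3] [np.float64(15.1), np.float64(24.8)] -2.958
110 [457.1 242.6] [np.float64(13.2), np.float64(23.5)] -2.958
125 [463.3 243.7] [np.float64(12.0), np.float64(9.6)] -1.444
[456.51225926 241.98066173] [[468.0, 252.0], [471.0, 236.0], [445.0, 232.0], [442.0, 248.0]]
foot dir 0.1593472909161965 [456.26887354 242.21616755  26.        ]
side [455.52518844 241.0841897   62.        ] [455.94620154 241.64729608  62.85992135]
```

```bash
cat >> h.py <<'E'
JY=-0.147;JC=np.array([616.5,-101.3,0]);X=np.array([np.cos(JY),np.sin(JY),0]);Y=np.array([-np.sin(JY),np.cos(JY),0])
def jig(x,y,z): return JC+x*X+y*Y+z*Z
E
python3 - <<'E'
from h import *
sp=np.array([456.7,242,0]);ty=np.array([-np.sin(.17),np.cos(.17),0])
# tile/stop edges along the channel, z=24
for n in("top","side"):
    im=cv2.imread(f"pics/{n}0.png").astype(np.float32)
    ys=np.arange(-110,112,.5)
    prof=[]
    for x in(-24,-18,-12,12,18,24):
        uv=np.array([proj(n,jig(x,y,24)) for y in ys],np.float32)
        prof.append(cv2.remap(im,uv[None,:,0],uv[None,:,1],1)[0].mean(1))
    p=cv2.GaussianBlur(np.mean(prof,0)[None].astype(np.float32),(0,0),2)[0] if False else np.mean(prof,0)
    g=np.gradient(np.convolve(p,np.ones(5)/5,"same"),.5)
    pk=[(float(ys[i]),round(float(g[i]),1)) for i in range(6,len(ys)-6) if abs(g[i])>4 and abs(g[i])==abs(g[i-5:i+6]).max()]
    print(n,pk)
for b in(120,0):
    for s in(1,-1):print(manip.solve_ik(sp+[0,0,104+b],rv(-Z,s*ty)), manip.solve_ik(jig(0,15.5,104+b),rv(-Z,s*Y)))
E
```

```text
top [(-96.5, 25.9), (-27.5, -16.8), (-23.0, -20.8), (3.0, 20.1), (25.0, -16.6), (29.5, 27.0), (98.5, -14.9)]Traceback (most recent call last):
  File "<stdin>", line 9, in <module>
  File "h.py", line 9, in proj
    c=manip.calibration(cam);T=c["camera_from_world"];K=c["camera_matrix"]
ValueError: time passes only in moves, steps and waits
```

```bash
sed -i 's/manip.calibration(\(cam\|n\))/CAL[\1]/; 3a CAL={n:manip.calibration(n) for n in("top","side")}' h.py; python3 - <<'E'
from h import *
sp=np.array([456.7,242,0]);ty=np.array([-np.sin(.17),np.cos(.17),0])
r=rv(-Z,ty)
print(manip.solve_ik(jig(0,15.7,200),rv(-Z,Y)))
manip.gripper_to(0.5)
manip.move_to(sp+[0,0,300],r)
manip.move_linear(sp+[0,0,150],speed=250)
manip.move_linear(sp+[0,0,104],speed=80)
s=manip.get_state();print(s["contact_force"],s["ee_pos"])
manip.gripper_to(0)
s=manip.get_state();print(s["width"],s["grasp_force"],s["contact_force"],s["time_s"])
manip.move_linear(sp+[0,0,130],speed=80)
s=manip.get_state();print(s["width"],s["grasp_force"],s["contact_force"])
manip.move_linear(sp+[0,0,300],speed=250)
manip.move_to(jig(0,15.7,230),rv(-Z,Y))
# foot underside is 104-6=98 below TCP
manip.move_linear(jig(0,15.7,98+34),speed=120)
s=manip.get_state();print(s["width"],s["contact_force"],s["ee_pos"],s["time_s"])
t=manip.camera("top")[:,:,::-1];d=manip.camera("side")[:,:,::-1]
cv2.imwrite("pics/t3.png",t);cv2.imwrite("pics/s3.png",d)
cv2.imwrite("pics/jc.png",np.hstack([cv2.resize(t[150:250,250:350],None,fx=4,fy=4,interpolation=2),cv2.resize(d[170:270,210:310],None,fx=4,fy=4,interpolation=2)]))
E
```

```text
[-0.26388009  0.30990949  1.6205029   0.          1.21118026 -1.68767642]
[ 0.19644612  0.18449672 -0.17726761] [456.76561372 242.07420442 103.94685188]
0.20012488787734956 58.8269966840744 [ 0.58083264 -0.32206777  1.7863551 ] 17.6
0.20035417391549307 58.46885919570923 [ 0.41084323 -0.52917362 -1.07072053]
0.20323393856271585 [-0.40480906  0.52632596 -1.29524954] [619.49997026 -85.86777628 133.00414296] 21.2667
```

View pics/jc.png

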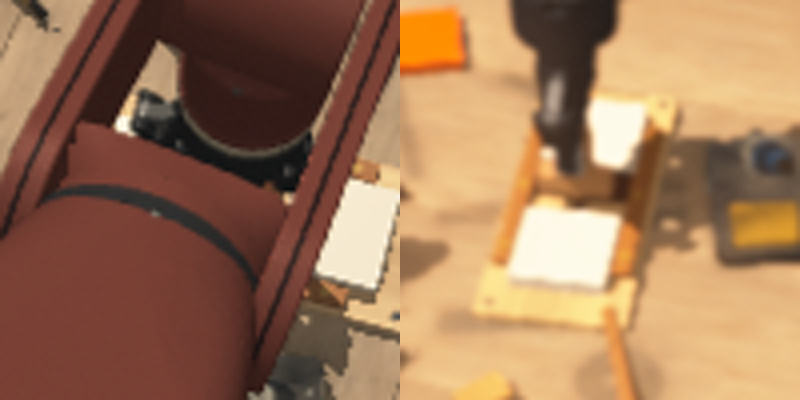

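The side view shows the spacer's foot over the wide gap, between the left tile (from row ~208) and the stop bar. I'll check it closer with the predicted foot outline overlaid.

```bash
python3 - <<'E'
from h import *
d=cv2.imread("pics/s3.png");o=(235,195);k=10
b=cv2.resize(d[195:250,235:285],None,fx=k,fy=k,interpolation=2)
b2=b.copy()
def pt(p): u=proj("side",p);return tuple(int(round(v)) for v in ((u-o+.5)*k-.5))
def poly(P,c): cv2.polylines(b2,[np.array([pt(p) for p in P])],True,c,1)
y=15.7
poly([jig(x,y+9,z) for x,z in((-27,34),(27,34),(27,54),(-27,54))],(0,255,0))
poly([jig(x,yy,24) for x,yy in((-35,28.5),(35,28.5),(35,98.5),(-35,98.5))],(255,0,0))
poly([jig(x,yy,24) for x,yy in((-36,-21),(36,-21),(36,3),(-36,3))],(0,0,255))
cv2.imwrite("pics/ov.png",cv2.resize(np.hstack([b[:400],b2[:400]]),(800,320)))
E
```

```text
(no output)
```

View pics/ov.png

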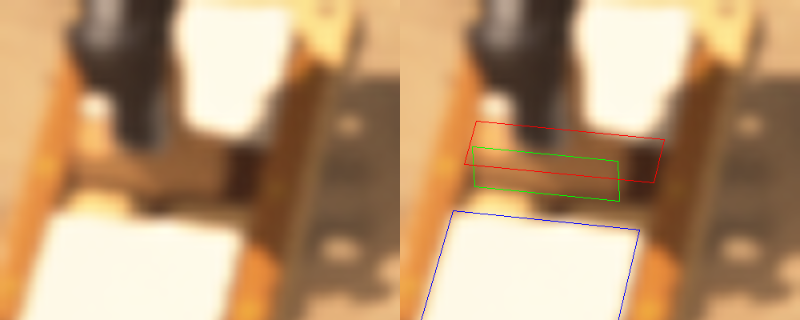

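The outline matches the foot to about 1 mm and it is clear of both the tile edge and the stop, so I'm lowering it.

```bash
python3 - <<'E'
from h import *
manip.move_linear(jig(0,15.7,112),speed=60)
f0=manip.get_state()["contact_force"];print(f0)
for z in np.arange(110.5,105,-.7):
    manip.move_linear(jig(0,15.7,z),speed=20)
    s=manip.get_state();f=s["contact_force"]-f0
    if f[2]>2.5:break
print(z,f,s["ee_pos"],s["time_s"])
manip.gripper_to(.38)
manip.move_linear(jig(0,15.7,180),speed=120)
manip.gripper_to(0)
P=jig(0,125,180)
manip.move_linear(P,speed=200)
s=manip.get_state();print(s["contact_force"],s["time_s"],s["width"])
d=manip.camera("side")[:,:,::-1];cv2.imwrite("pics/s4.png",d)
cv2.imwrite("pics/s4c.png",cv2.resize(d[170:270,200:310],None,fx=5,fy=5,interpolation=2))
E
```

```text
[ 0.25066638 -0.04608525 -0.25143729]
108.39999999999999 [-1.95275778  0.55812734  4.04890292] [618.93917396 -85.77901257 108.78321204] 22.85
[0.00692418 0.09901596 0.58684164] 25.0083 -0.004436874507861241
```

View pics/s4c.png

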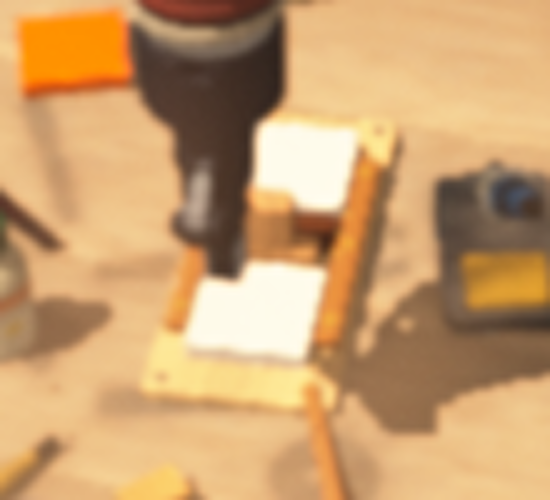

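The spacer stands in the gap beside the stop bar at crop (280,230), with the gripper clear. Next is the push.

```bash
python3 - <<'E'
from h import *
blk=ray("top",(242,172),17);d=blk-JC;print("block in jig frame",d@X,d@Y)
r=rv(-Z,X) ; q=manip.solve_ik(jig(0,124,150),r);r2=rv(-Z,-X);q2=manip.solve_ik(jig(0,124,150),r2);print(q,q2)
c=manip.get_state()["qpos"]
r=min([(abs(a-c).max(),i) for i,a in enumerate((q,q2)) if a is not None])[1] and r2 or r if False else (r if abs(q-c).max()<abs(q2-c).max() else r2)
manip.move_to(jig(0,124,180),r)
manip.move_linear(jig(0,124,110),speed=150)
manip.move_linear(jig(0,124,87),speed=60)
manip.pause(.3)
f0=manip.get_state()["contact_force"];print("f0",f0)
if abs(f0).max()>4: raise SystemExit
y=116.;manip.move_linear(jig(0,y,87),speed=40)
L=[]
while y>92:
    st=.6 if y>104 else .3
    y-=st;manip.move_linear(jig(0,y,87),speed=12)
    s=manip.get_state();f=(s["contact_force"]-f0)@Y;L.append((round(y,1),round(float(f),1)))
    if f>10:break
manip.pause(.3);s=manip.get_state();print(L);print((s["contact_force"]-f0)@Y,s["contact_force"]-f0,(s["ee_pos"]-JC)@Y,s["time_s"])
d=manip.camera("side")[:,:,::-1];cv2.imwrite("pics/s5.png",d);t=manip.camera("top")[:,:,::-1]
cv2.imwrite("pics/s5c.png",np.hstack([cv2.resize(d[170:270,210:300],None,fx=4,fy=4,interpolation=2),cv2.resize(t[150:250,250:350],None,fx=4,fy=4,interpolation=2)]))
E
```

```text
block in jig frame 26.98107771370155 201.63195197806925
[-0.09044635  0.39067439  1.61946891  0.          1.13144936  0.05655365] NoneTraceback (most recent call last):
  File "<stdin>", line 5, in <module>
TypeError: unsupported operand type(s) for -: 'NoneType' and 'float'
```

```bash
python3 - <<'E'
from h import *
r=rv(-Z,X)
manip.move_to(jig(0,124,180),r)
manip.move_linear(jig(0,124,110),speed=150)
manip.move_linear(jig(0,124,87),speed=60)
manip.pause(.3)
f0=manip.get_state()["contact_force"];print("f0",f0)
if abs(f0).max()>4: raise SystemExit
y=116.;manip.move_linear(jig(0,y,87),speed=40)
L=[]
while y>92:
    y-=.6 if y>104 else .3;manip.move_linear(jig(0,y,87),speed=12)
    s=manip.get_state();f=(s["contact_force"]-f0)@Y;L.append((round(y,1),round(float(f),1)))
    if f>10 or s["time_s"]>50:break
manip.pause(.3);s=manip.get_state();print(L);print((s["contact_force"]-f0)@Y,s["contact_force"]-f0,(s["ee_pos"]-JC)@Y,s["time_s"])
d=manip.camera("side")[:,:,::-1];cv2.imwrite("pics/s5.png",d);t=manip.camera("top")[:,:,::-1]
cv2.imwrite("pics/s5c.png",np.hstack([cv2.resize(d[170:270,210:300],None,fx=4,fy=4,interpolation=2),cv2.resize(t[150:250,250:350],None,fx=4,fy=4,interpolation=2)]))
E
```

```text
f0 [0.8483765  0.54893088 0.27858092]
[(115.4, -1.0), (114.8, -0.7), (114.2, -1.4), (113.6, -1.8), (113.0, -0.7), (112.4, -0.8), (111.8, 0.1), (111.2, -0.9), (110.6, -0.9), (110.0, -0.6), (109.4, -0.2), (108.8, 0.4), (108.2, -0.4), (107.6, 0.2), (107.0, 0.2), (106.4, -0.5), (105.8, -0.2), (105.2, -0.2), (104.6, -0.6), (104.0, -0.1), (103.4, 0.1), (103.1, -0.5), (102.8, 1.0), (102.5, 1.0), (102.2, 0.1), (101.9, 0.3), (101.6, 2.4), (101.3, 4.7), (101.0, 5.7), (100.7, 7.1), (100.4, 7.4), (100.1, 8.3), (99.8, 9.4), (99.5, 10.4)]
8.897704876415782 [ 1.20216829  8.81671064 -0.86599492] 101.51975161696127 37.0583
```

View pics/s5c.png

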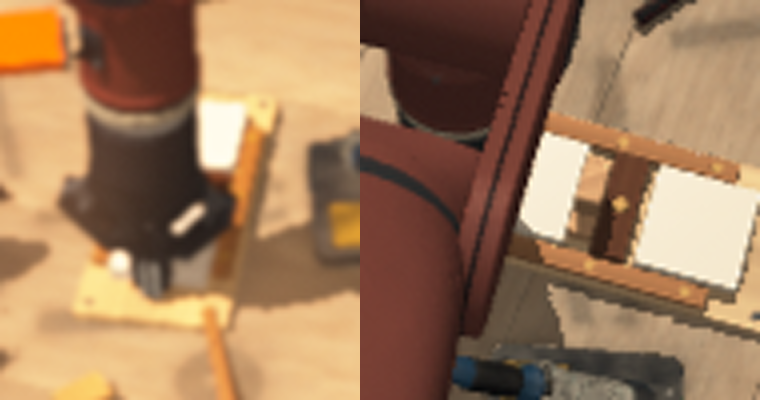

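The top view shows tile, spacer and stop bar pressed together with no gap, and the right tile unmoved. I'll press slightly firmer, then hand in.

```bash
python3 - <<'E'
from h import *
manip.move_linear(jig(0,98.3,87),speed=8)
manip.pause(.8);s=manip.get_state()
print((s["contact_force"]-[.85,.55,.28])@Y,(s["ee_pos"]-JC)@Y,s["time_s"])
print(manip.job_done())
E
```

```text
13.395780227178873 101.38587922591236 38.2583
the job is handed in; nothing more can be done
None
```

The job is handed in at 38.3 s: the lid was left resting open on its stop and the spacer stands in the wide left gap. Tile, spacer and stop bar are pressed together with about 13 N, and the arm is still holding that push.

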